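# Put the stationery back in the foam organiser tray

### The arm

A 6-joint arm with a two-finger parallel gripper is mounted at the origin on a cart in front of the work surface, level with it; the furniture and walls round the work are solid. World frame = base frame: x ahead of the robot, y to its left, z up, the work surface at z = 0. Lengths are in m, angles in rad, forces in N, time in s.
With the tool pointing down it reaches from about 0.3 to 0.85 m from the base axis. Payload 5.4 kg.
Tool frame: the origin (TCP) lies between the finger pads; the fingertips stand 8 mm ahead of it and the grasp point (between the pads) lies 11 mm behind it; z points along the fingers, y is the line along which they close (so a half turn about z gives the same grasp; the last joint's range is limited). The gripper opens to 85 mm and grips with 20 to 120 N. Pads are 22 mm wide; open, the fingers measure 114 mm over their backs; the gripper's body (76 mm by 85 mm) begins 54 mm behind the grasp point. The pads swing forward as they close: fully open they stand 13 mm farther back than shut.
Start: joints at [-1.374, 0.158, 1.597, -0, 1.386, -0.21], TCP at [0.227, -0.528, 0.239] pointing down, gripper open.
Joint ranges: [-2.91, 2.91], [-0.94, 2.29], [0.18, 2.7], [-1.29, 4.43], [0.17, 2.64], [-3, 3]. Speed limits (rad/s): [2.57, 2.57, 3.14, 3.14, 3.14, 3.14].

### API

Orientations are given as a rotation vector (axis times angle).
In Python, from bench import * gives the robot as it stands. The module is installed in compiled form; this text tells all that it offers.
- The arm moves only by the shell command python3 -m crank 'ROWS' [OPENING] [FORCE]. ROWS is text: rows parted by semicolons, each of 6 numbers parted by spaces: the shift along the world's x, y, z in m, then the turn, a rotation vector about the world's x, y, z in rad. A call has 1 to 8 rows; each row shifts and turns the commanded pose from where the row before left it; what a row does not reach is not made up. A row lasts 1/12 s, in which the tool goes at most 41.7 mm and 7.16 degrees, less where a joint would pass 70% of its speed; a pose out of reach is approached as far as the arm can. A call is refused whole if a number of a shift passes 0.0417 or a number of a turn 0.125, either way. A call with a gripper value outside its range is refused whole. OPENING is the closure in counts, from 0 (fully open) to 255 (shut), set as the call begins (- or left out, the last holds). The fingers move at their own pace and stop on an object; FORCE is the grip in N (left out, the last holds). Time passes only in rows, so rows that do not move let the fingers close. It gives the time, the measured TCP pose, the force, the opening and the grip force at its end, in the units of the state.
- sense(): the state, without advancing time (a new reading comes with each control period).
- grab_frame(name): name is "scene" or "top" or "wrist"; returns the picture (480x640x3 uint8, blue, green, red); there is no depth.
- calibration(name): a dict with "fov_y" (degrees; the focal length in pixels is half the picture's height over the tangent of half this angle, whatever the lens; pixels are square), "cx", "cy" (the principal point, pixels), "distortion" ([k1, k2, p1, p2, k3] as OpenCV has them; the pictures are not rectified), "cam_to_world" (4x4, takes a point from camera to world coordinates). Camera axes: x right, y up, looking along -z (the intrinsics and any distortion apply to the point x, -y, -z); pixel columns grow to the right and rows downward; lengths in m; the calibration is good to about 2 mm. A picture is of the moment at which its call begins: read the wrist's pose just before it. calibration takes no time and is no camera call; for the wrist camera it gives the pose at the moment of the call.
- finish_job(): hands the job in; it is judged then, once.
Trained networks look in the newest picture that a camera, given by its name, has taken for a name from the list of things; names that differ only in an ending like _2 or _b are one class to them, and where a whole thing is asked for, a point or a joint stands for the part that bears it (a point fixed in the world has none). Each returns a list of dicts, best first, with "p" (0 to 1); they miss things now and then, are a little off and sometimes report something else, mostly with a low value. They report only what shows in the picture. A call takes as long as a camera call. They do not tell look-alikes from the thing itself.
- silhouettes(camera, target): "pixels" (480x640 bool, what is visible of it) and "location" ([column, row] in pixels, amid what is visible of it).
- pinpoint(camera, target): "location" ([column, row] in pixels: a listed point, or the origin of a listed thing).
The state is a dict: "time": time; "qpos": joint angles; "qd": joint speeds; "joint_torque": joint torques, N m; "tcp_pos": TCP position; "orientation": TCP orientation; "ft_force": force on the tool from outside, world axes, zero at the start; "wrist_torque": the same for the moment, N m; "gripper_width": opening from 0.0 (shut) to 1.0 (fully open); "finger_force": force on a finger pad.
Only numpy, scipy, OpenCV 4.12 (cv2) and the standard library are available. Lean on these libraries where they do the work, as an engineer would, in place of code of your own. Each camera call takes 0.05 s, during which the arm holds its last target. There are 200 camera calls.

### The job

Put the stapler, the rubber stamp, the pink sticky-note pad and the glue stick that lie about on the open desk to the left of the tray back into the organiser tray, each down in the foam cut-out that is shaped for it: stapler and stamp lying along their pockets on their bases, the pad flat and square in its pocket, and the glue stick standing upright in its round well.

Things in the scene. Friction and masses are not known exactly. Their poses are not given: they have to be found in the camera images.
- stapler: Teal stapler on the open desk, loose, 130 mm long (its y), 34 mm wide (x), 33 mm high, 0.24 kg; its arm does not open. Origin: centre of its underside, z up. Base plate 34 mm wide, up to 8 mm high; above it the arm (14 to 33 mm high) is 22 mm wide; cheeks 28 mm wide at y = 40 to 58 mm. Grasp across it near the middle, fingertips 12 mm or more above its underside, to clear the foam later.
- stamp: Wooden hand stamp standing on its dark red rubber face, loose, 0.03 kg: base 48 mm long (its y), 21 mm wide (x), 15 mm high, with a turned round knob on its middle, 15 mm thick at its foot and 20 mm at its head, up to 55 mm. Origin: centre of its underside, z up. Grasp across the 21 mm base, fingertips 8 to 10 mm above its underside, to clear the foam later; held by the knob alone it may swing.
- pink_pad: Pink block of sticky notes lying flat, loose, 51 mm long (its y), 41 mm wide (x), 10 mm thick, 0.014 kg. Origin: centre of its underside, z up. Grasp across its 41 mm width. Like the stapler and glue stick it lies on the open desk between tray and globe; those in the far left corner of the desk are others, to be left there.
- glue_stick: Red, teal and white glue stick standing on end, loose, 25 mm diameter, 82 mm high, 0.035 kg. Origin: centre of its underside, z up. Once in the tray it is the tallest thing there (top 93 mm above the desk), so a low gripper body may find it in the way at the neighbouring inserts.
- tray: Pale wooden organiser tray, fixed, 172 mm (its x) by 324 mm (its y), walls 5 mm thick, floor 5 mm, rim 30 mm above the desk (5 mm above the foam). Four foam inserts lie in it side by side along its y, 78 mm apart, in any order, their axes parallel to the tray's. Origin: centre of its underside, z up.
- stapler_insert: Charcoal foam insert, fixed in the tray, 156 (its x) x 74 (its y) x 20 mm high; cut-out floored yellow. Origin: centre of its underside, 5 mm above the desk; z up; foam top at z = 20 mm. The stapler's: a long pocket, 144 mm (along x) by 48 mm (along y), 9 mm deep (floor at z = 11 mm), centred.
- stamp_insert: Charcoal foam insert, fixed in the tray, 156 (its x) x 74 (its y) x 20 mm high; cut-out floored yellow. Origin: centre of its underside, 5 mm above the desk; z up; foam top at z = 20 mm. The stamp's: a small oblong pocket, 62 mm (along y) by 35 mm (along x), 7 mm deep (floor at z = 13 mm), centred.
- pad_insert: Charcoal foam insert, fixed in the tray, 156 (its x) x 74 (its y) x 20 mm high; cut-out floored yellow. Origin: centre of its underside, 5 mm above the desk; z up; foam top at z = 20 mm. The pad's: pocket 55 mm (x) by 63 mm (y), 7 mm deep (floor at z = 13 mm), centred, with finger cut-outs 48 mm wide, 26 mm long and as deep at both x ends (a cross); pad's x goes along insert's x..
- glue_insert: Charcoal foam insert, fixed in the tray, 156 (its x) x 74 (its y) x 20 mm high; cut-out floored yellow. Origin: centre of its underside, 5 mm above the desk; z up; foam top at z = 20 mm. The glue stick's: a round well of 40 mm diameter, 14 mm deep (floor at z = 6 mm), centred.
Mind the look-alikes: they are no part of the job. There is more than one size of the stapler; the job needs the larger. Of the things that look like the glue_stick, take the one that is farthest to the robot's right at the start.

How it is judged:
At the end, for the whole second after the job is handed in: Each of the four rests, released, on the floor of its own pocket: underside within 4 mm of the floor's height and 12 mm of the pocket's centre, upright within 0.1 rad; stapler and stamp along their pockets, pad square to its own, within 0.35 rad (either way round) (horizontal distance between stapler and stapler_insert below 0.012 m and z of stapler in the frame of stapler_insert between 0.007 and 0.015 m and angle between each of stapler, stamp, pink_pad, glue_stick's own z axis and vertical below 0.1 rad and linear speed of each of stapler, stamp, pink_pad, glue_stick below 0.02 m/s and angle between the y axis of stapler and the x axis of stapler_insert, either way round below 0.35 rad and horizontal distance between stamp and stamp_insert below 0.012 m and z of stamp in the frame of stamp_insert between 0.009 and 0.017 m and angle between the y axis of stamp and the y axis of stamp_insert, either way round below 0.35 rad and horizontal distance between pink_pad and pad_insert below 0.012 m and z of pink_pad in the frame of pad_insert between 0.009 and 0.017 m and (angle between the y axis of pink_pad and the y axis of pad_insert, either way round below 0.35 rad or angle between the y axis of pink_pad and the x axis of pad_insert, either way round below 0.35 rad) and horizontal distance between glue_stick and glue_insert below 0.012 m and z of glue_stick in the frame of glue_insert between 0.002 and 0.01 m); the robot touches nothing.
It also fails if it takes over 106 s, if anything falls off the work surface, if the arm or the gripper's body presses on something with over 40 N, if the wrist force passes 120 N, or if a joint passes its speed limit or range.

## Working session

There is one attempt and no reset: what is moved stays moved. The work goes in short steps, Python scripts to look and compute and a shell command to move; the robot and the scene stay as the last step left them, time stands still between calls to the robot, and variables do not carry over. Pictures are saved under pics/ and viewed, at most 16 in all, crops included, and the job is handed in when it is done.

```bash
mkdir -p pics; cat > h.py <<'E'
from bench import *
import numpy as np, cv2
from scipy.spatial.transform import Rotation as R
def K(c):
    f=240/np.tan(np.radians(c['fov_y'])/2)
    return np.array([[f,0,c['cx']],[0,f,c['cy']],[0,0,1.]])
def ray(c,px):
    p=cv2.undistortPoints(np.array(px,float).reshape(-1,1,2),K(c),np.array(c['distortion'],float)).reshape(-1,2)
    T=np.array(c['cam_to_world'])
    d=np.c_[p[:,0],-p[:,1],-np.ones(len(p))]@T[:3,:3].T
    return T[:3,3],d
def onz(c,px,z):
    o,d=ray(c,px); return o+d*((z-o[2])/d[:,2])[:,None]
def pj(c,P):
    T=np.linalg.inv(np.array(c['cam_to_world'])); q=np.atleast_2d(P)@T[:3,:3].T+T[:3,3]
    q=q*[1,-1,-1]
    return cv2.projectPoints(q,np.zeros(3),np.zeros(3),K(c),np.array(c['distortion'],float))[0].reshape(-1,2)
def rect(c,mask,z):
    cs=max(cv2.findContours(mask.astype(np.uint8),0,1)[0],key=cv2.contourArea).reshape(-1,2)
    w=onz(c,cs,z)[:,:2]
    r=cv2.minAreaRect((w*1000).astype(np.float32)); return [np.round(np.array(v),1) for v in r]
E
cat > a.py <<'E'
from h import *
for n in('scene','top'):
    cv2.imwrite(f'pics/{n}0.png',grab_frame(n)); c=calibration(n)
    print(n,np.round(c['cam_to_world'],2).tolist())
    for t,z in dict(stapler=.02,stamp=.008,pink_pad=.01,glue_stick=.04,stapler_insert=.025,stamp_insert=.025,pad_insert=.025,glue_insert=.025,tray=.03).items():
        for s in silhouettes(n,t):
            if s['p']>.2: print(t,round(s['p'],2),np.round(s['location']),*rect(c,s['pixels'],z),s['pixels'].sum())
E
python3 a.py; python3 -c "from bench import *;print(sense())"
```

```text
scene [[-0.6, -0.6, 0.53, 1.05], [0.8, -0.44, 0.41, 0.43], [-0.01, 0.67, 0.74, 0.81], [0.0, 0.0, 0.0, 1.0]]
stapler 0.97 [370. 257.] [445.  136.9] [ 52.9 127.1] 2.1 870
stapler 0.74 [343. 213.] [371.3  -1.6] [43.8 90.2] 23.3 392
stamp 0.56 [397. 332.] [584.4 278.3] [42.5 49. ] 36.1 337
stamp 0.32 [244. 249.] [ 521.9 -194.3] [350.  198.2] 90.0 2147
pink_pad 0.71 [435. 282.] [421.2 286.4] [50.3 46.6] 82.4 355
glue_stick 0.73 [367. 306.] [587.  208.6] [75.7 25.8] 27.6 338
glue_stick 0.7 [334. 298.] [613.1 137.3] [79.1 24.1] 32.5 331
stapler_insert 0.63 [213. 201.] [ 528.2 -299.3] [156.9  74.5] 0.1 1058
stapler_insert 0.38 [245. 246.] [ 532.5 -181.3] [194.6 342.9] 0.2 2001
stamp_insert 0.63 [234. 215.] [ 528.7 -224.1] [152.3  77.8] 1.6 1193
pad_insert 0.73 [257. 222.] [ 530.  -146.3] [ 81.2 157.2] 89.9 1391
pad_insert 0.31 [281. 238.] [528.6 -70.5] [156.1  74.8] 0.2 1440
glue_insert 0.79 [281. 239.] [528.4 -69.8] [157.5  76.5] 0.1 1466
glue_insert 0.4 [258. 224.] [ 527.2 -146.7] [162.   80.6] 0.3 1435
tray 0.91 [242. 246.] [ 535.6 -177.2] [339.9 191. ] 89.8 2044
top [[-0.02, 0.99, -0.15,
[... 922 characters left out ...]
 'qpos': array([-1.37408940e+00,  1.58392800e-01,  1.59698817e+00, -2.85661588e-05,
        1.38619856e+00, -2.10131753e-01]), 'qd': array([-2.69834908e-04,  4.99342101e-04, -9.90681100e-04,  5.95492295e-04,
       -7.70129805e-04, -1.43553925e-05]), 'joint_torque': array([ 1.98657588e-03, -3.96009564e+01, -3.31709361e+01, -3.56088765e-05,
        5.40924702e-04,  1.04658844e-05]), 'tcp_pos': array([ 0.22748566, -0.52807322,  0.23930913]), 'orientation': array([ 3.07680350e+00,  6.34667934e-01, -4.42464879e-05]), 'ft_force': array([-0.12266249, -0.34850346,  0.44092492]), 'wrist_torque': array([ 0.02516479, -0.01114516,  0.00024553]), 'finger_force': 0.0, 'gripper_width': 1.0018989011684025}
```

```bash
python3 -c "
import cv2
a=cv2.imread('pics/top0.png');cv2.imwrite('pics/top0c.png',cv2.resize(a[100:400,120:520],None,fx=2,fy=2,interpolation=3))"
```

```text
(no output)
```

View pics/top0c.png

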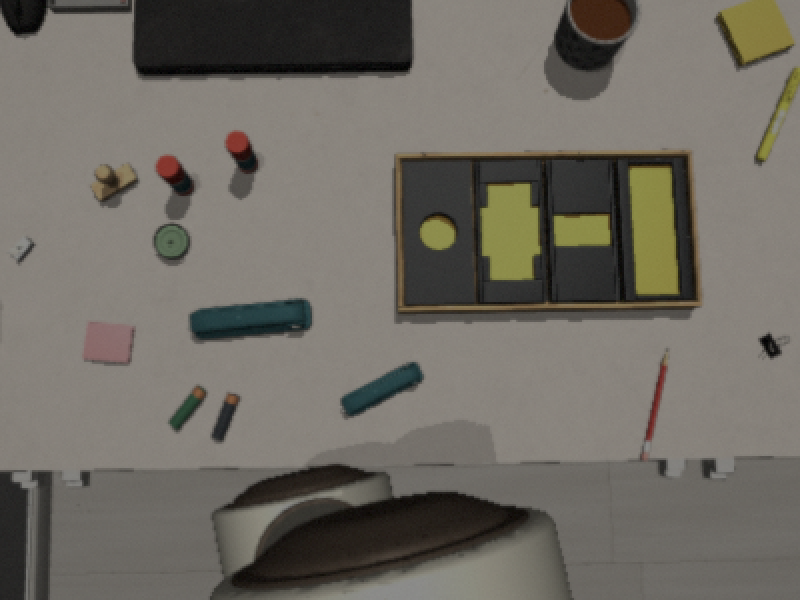

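View pics/scene0.png

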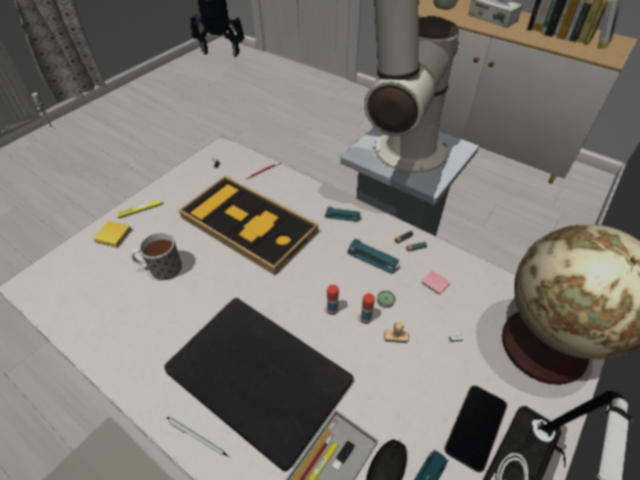

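The top view shows the glue, pad, stamp and stapler pockets in the tray from left to right. The large stapler is at crop (250,318), the pad at (108,342), the stamp at (113,180) and the rightmost glue stick at (243,150). I'll move above the stapler first.

```bash
r="";python3 -m crank '.01 .033 0 0 0 .058;.01 .033 0 0 0 .058;.01 .033 0 0 0 .058;.01 .033 0 0 0 .058;.01 .033 0 0 0 .058;.01 .033 0 0 0 .058;.01 .033 0 0 0 .058;.01 .033 0 0 0 .058' 60
python3 -m crank '.01 .033 0 0 0 .058;.01 .033 0 0 0 .058;.01 .033 0 0 0 .058;.01 .033 0 0 0 .058;.01 .033 0 0 0 .058;.01 .033 0 0 0 .058;.01 .033 0 0 0 .058;.01 .033 0 0 0 .058'
python3 -m crank '.01 .033 0 0 0 .058;.01 .033 0 0 0 .058;.01 .033 0 0 0 .058;.01 .033 0 0 0 .058;0 0 0 0 0 0;0 0 0 0 0 0'
cat > w.py <<'E'
from h import *
import sys
# usage: w.py picname|- target:z ...
s=sense();c=calibration('wrist');im=grab_frame('wrist')
if sys.argv[1]!='-': cv2.imwrite(f'pics/{sys.argv[1]}.png',im)
a=R.from_rotvec(s['orientation']).as_matrix()
print('t',round(s['time'],2),'tcp',np.round(s['tcp_pos'],4),'ydir',round(np.arctan2(a[1,1],a[0,1]),3),'tilt',round(a[2,2],4),'w',round(s['gripper_width'],3),'ff',round(s['finger_force'],1),'cam',np.round(np.array(c['cam_to_world'])[:3,3],3))
for t in sys.argv[2:]:
    t,z=t.split(':')
    for d in silhouettes('wrist',t):
        if d['p']>.2: print(t,round(d['p'],2),np.round(d['location']),*rect(c,d['pixels'],float(z)),d['pixels'].sum())
    for d in pinpoint('wrist',t):
        if d['p']>.2: print(' pin',round(d['p'],2),np.round(d['location']),np.round(onz(c,[d['location']],0)[0],4))
E
python3 w.py w1 stapler:0.008 glue_stick:0.08 pink_pad:0.01 stamp:0.01
```

```text
time: 1.67
tcp_pos: [0.3076, -0.2625, 0.2393]
orientation: [2.847, 1.328, 0.0]
ft_force: [0.1, -0.6, 0.4]
gripper_width: 0.762
finger_force: 0.0
time: 2.33
tcp_pos: [0.3877, 0.0017, 0.2396]
orientation: [2.464, 1.947, 0.001]
ft_force: [0.2, -0.7, 0.3]
gripper_width: 0.762
finger_force: 0.0
time: 2.83
tcp_pos: [0.4274, 0.1332, 0.2392]
orientation: [-2.222, -2.221, 0.001]
ft_force: [0.6, 0.0, 0.8]
gripper_width: 0.763
finger_force: 0.0
t 2.83 tcp [0.4274 0.1332 0.2392] ydir -0.001 tilt -1.0 w 0.763 ff 0.0 cam [0.428 0.204 0.373]
stapler 0.95 [332. 190.] [438. 133.] [ 33.7 131. ] 4.8 4670
stapler 0.6 [254. 327.] [361.8  -5.8] [30.4 95.8] 22.8 1947
 pin 0.98 [253. 321.] [ 0.3576 -0.0044  0.    ]
 pin 0.63 [326. 192.] [0.4347 0.135  0.    ]
glue_stick 0.83 [516. 112.] [572.1 209.8] [24.2 55.6] 87.6 2054
glue_stick 0.66 [536. 197.] [593.1 144.1] [24.8 62.7] 72.9 1979
 pin 0.76 [507. 185.] [0.6102 0.1419 0.    ]
 pin 0.7 [491. 113.] [0.5875 0.2092 0.    ]
pink_pad 0.56 [303.  21.] [415.2 281.4] [42.2 42.3] 84.4 2423
 pin 0.86 [304.  18.] [0.4149 0.2883 0.    ]
stamp 0.69 [512.  24.] [598.2 288. ] [46.2 48.6] 29.1 2135
 pin 0.68 [500.  28.] [0.5882 0.2833 0.    ]
```

View pics/w1.png

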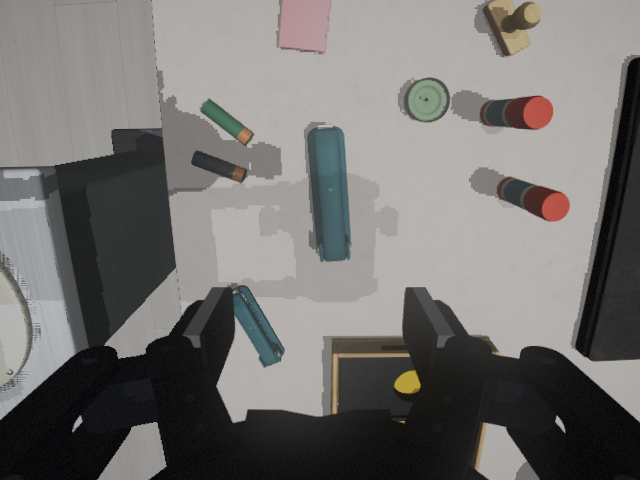

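Wrist view: the large stapler is at (330,190), the pad at (303,20), the stamp at (510,25) and the right-hand glue stick at (535,197). The stapler measures 34×131 mm, which matches the given size. I'll grasp it.

```bash
python3 -m crank '.0095 0 -.0400 0 0 .083;0 0 -.0400 0 0 0;0 0 -.0400 0 0 0;0 0 -.0400 0 0 0;0 0 -.0400 0 0 0;0 0 -.0190 0 0 0;0 0 0 0 0 0' 60 | head -3
python3 -m crank '0 0 0 0 0 0;0 0 0 0 0 0;0 0 0 0 0 0;0 0 0 0 0 0;0 0 0 0 0 0;0 0 0 0 0 0' 255 50
python3 -m crank '0 0 .03 0 0 0;0 0 .04 0 0 0;0 0 .04 0 0 0' 
```

```text
time: 3.87
tcp_pos: [0.4324, 0.1315, 0.0158]
orientation: [-2.128, -2.301, 0.011]
time: 4.37
tcp_pos: [0.4392, 0.132, 0.0227]
orientation: [2.13, 2.305, 0.005]
ft_force: [-1.8, -0.8, 7.0]
gripper_width: 0.241
finger_force: 49.4
time: 4.62
tcp_pos: [0.4357, 0.1319, 0.1314]
orientation: [-2.131, -2.306, 0.002]
ft_force: [2.5, -0.1, -2.3]
gripper_width: 0.237
finger_force: 50.3
```

```bash
python3 -m crank '.0057 -.0271 .01 0 0 -.1034;.0057 -.0271 .01 0 0 -.1034;.0057 -.0271 .01 0 0 -.1034;.0057 -.0271 .01 0 0 -.1034;.0057 -.0271 .01 0 0 -.1034;.0057 -.0271 .01 0 0 -.1034;.0057 -.0271 .01 0 0 -.1034;.0057 -.0271 .01 0 0 -.1034' >/dev/null
python3 -m crank '.0057 -.0271 0 0 0 -.1034;.0057 -.0271 0 0 0 -.1034;.0057 -.0271 0 0 0 -.1034;.0057 -.0271 0 0 0 -.1034;.0057 -.0271 0 0 0 -.1034;.0057 -.0271 0 0 0 -.1034;.0057 -.0271 0 0 0 -.1034;.0057 -.0271 0 0 0 -.1034' >/dev/null
python3 -m crank '0 0 0 0 0 0;0 0 0 0 0 0;0 0 0 0 0 0'
python3 w.py w2 stapler:0.196 stapler_insert:.025 stamp_insert:.025 pad_insert:.025 glue_insert:.025
```

```text
time: 6.2
tcp_pos: [0.528, -0.3011, 0.2104]
orientation: [-3.141, 0.006, 0.0]
ft_force: [0.0, -0.3, -3.1]
gripper_width: 0.239
finger_force: 50.3
t 6.2 tcp [ 0.528  -0.3011  0.2104] ydir -1.575 tilt -1.0 w 0.239 ff 50.3 cam [ 0.599 -0.302  0.344]
stapler 0.64 [318. 253.] [ 530.8 -301.3] [ 34.  127.6] 89.8 20263
stapler 0.64 [ 37. 360.] [ 493.6 -170.6] [12.3 50.4] 25.3 1862
 pin 0.95 [ 39. 356.] [ 0.3615 -0.0037  0.    ]
 pin 0.65 [321. 282.] [ 0.4486 -0.3034  0.    ]
stapler_insert 0.81 [337. 127.] [ 532.5 -304.7] [145.9  74.2] 0.5 3245
stamp_insert 0.98 [228. 199.] [ 527.4 -227.5] [ 75.7 156. ] 89.9 16150
 pin 0.6 [231. 202.] [ 0.5258 -0.2233  0.    ]
pad_insert 0.78 [144. 198.] [ 527.9 -150.9] [ 78.4 155.6] 89.9 15951
 pin 0.96 [146. 203.] [ 0.5251 -0.1451  0.    ]
glue_insert 0.88 [ 55. 204.] [527.4 -72.8] [ 79.3 155.9] 90.0 14726
```

View pics/w2.png

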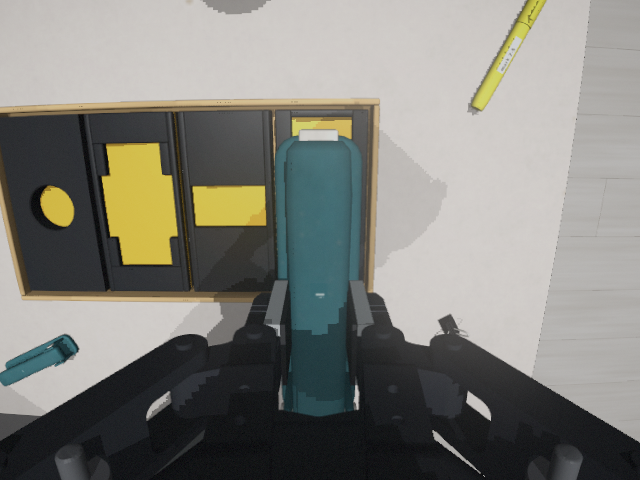

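The wrist view shows the stapler held straight over its pocket, with its front end at (318,135). The pocket is about 2–3 mm further to the right. I'll lower it.

```bash
python3 -m crank '-.0025 -.003 -.0350 0 0 0;0 0 -.0350 0 0 0;0 0 -.0350 0 0 0;0 0 -.0300 0 0 0;0 0 -.0200 0 0 0;0 0 -.0100 0 0 0;0 0 -.0040 0 0 0;0 0 0 0 0 0'
python3 -m crank '0 0 0 0 0 0;0 0 -.002 0 0 0;0 0 0 0 0 0'
```

```text
time: 7.42
tcp_pos: [0.5257, -0.3047, 0.0412]
orientation: [-3.141, 0.007, 0.0]
ft_force: [-0.8, -0.2, -2.4]
gripper_width: 0.237
finger_force: 50.3
time: 7.67
tcp_pos: [0.5266, -0.3054, 0.0408]
orientation: [3.14, -0.007, 0.003]
ft_force: [0.1, 0.2, -2.8]
gripper_width: 0.237
finger_force: 50.3
```

```bash
python3 -m crank '0 0 -.001 0 0 0;0 0 -.001 0 0 0' | grep -E 'tcp|ft'
python3 -m crank '0 0 0 0 0 0;0 0 0 0 0 0;0 0 0 0 0 0;0 0 0 0 0 0' 110
python3 -m crank '0 0 .02 0 0 0;0 0 .04 0 0 0;0 0 .04 0 0 0;0 0 .04 0 0 0;0 0 .02 0 0 0;0 0 0 0 0 0' | grep -E 'time|tcp'
python3 w.py w3 stapler:0.024 
```

```text
tcp_pos: [0.5263, -0.3051, 0.0387]
ft_force: [-4.1, 1.8, 9.3]
time: 8.17
tcp_pos: [0.5258, -0.3048, 0.0375]
orientation: [3.141, -0.007, 0.001]
ft_force: [-0.1, -0.9, 0.5]
gripper_width: 0.572
finger_force: 0.0
time: 8.67
tcp_pos: [0.5285, -0.3071, 0.2046]
t 8.67 tcp [ 0.5285 -0.3071  0.2046] ydir -1.575 tilt -0.9999 w 0.565 ff 0.0 cam [ 0.598 -0.307  0.339]
stapler 0.71 [316. 203.] [ 526.  -305.7] [ 34.4 132.2] 89.6 6304
stapler 0.56 [ 32. 363.] [374.2 -24.4] [26.9 94.8] 24.8 1652
 pin 0.59 [316. 206.] [ 0.5257 -0.3073  0.    ]
```

View pics/w3.png

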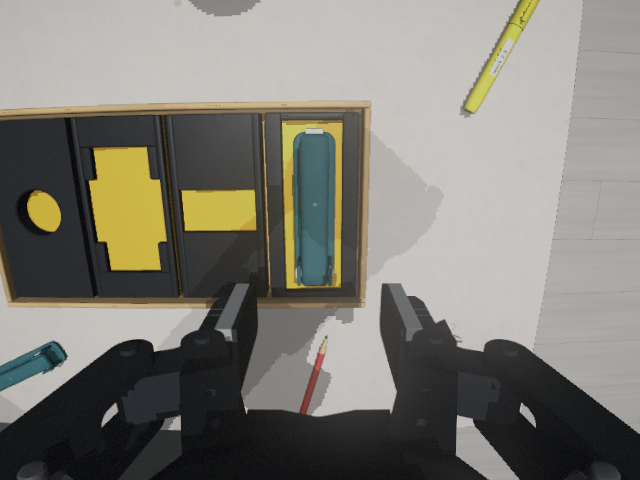

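The stapler is seated well in its pocket, centred at (316,203). Next is a viewing pose over the pad and stamp.

```bash
python3 -m crank '-.0025 .0317 .003 0 0 .0985;-.0025 .0317 .003 0 0 .0985;-.0025 .0317 .003 0 0 .0985;-.0025 .0317 .003 0 0 .0985;-.0025 .0317 .003 0 0 .0985;-.0025 .0317 .003 0 0 .0985;-.0025 .0317 .003 0 0 .0985;-.0025 .0317 .003 0 0 .0985' 60 >/dev/null
python3 -m crank '-.0025 .0317 .003 0 0 .0985;-.0025 .0317 .003 0 0 .0985;-.0025 .0317 .003 0 0 .0985;-.0025 .0317 .003 0 0 .0985;-.0025 .0317 .003 0 0 .0985;-.0025 .0317 .003 0 0 .0985;-.0025 .0317 .003 0 0 .0985;-.0025 .0317 .003 0 0 .0985' >/dev/null
python3 -m crank '0 0 0 0 0 0;0 0 0 0 0 0' >/dev/null
python3 w.py w4 pink_pad:0.01 stamp:.015 glue_stick:.08
```

```text
t 10.32 tcp [0.4844 0.2035 0.2431] ydir 0.003 tilt -1.0 w 0.766 ff 0.0 cam [0.485 0.274 0.377]
pink_pad 0.76 [242.  99.] [415.5 286. ] [51.2 42.2] 85.0 2641
 pin 0.71 [244. 101.] [0.4149 0.2887 0.    ]
stamp 0.91 [440. 108.] [592.5 285.5] [32.8 48.2] 30.7 1648
 pin 0.88 [435. 110.] [0.5915 0.2812 0.    ]
 pin 0.55 [243. 101.] [0.4135 0.2888 0.    ]
glue_stick 0.87 [441. 197.] [578.6 215.9] [22.8 47.2] 54.7 1438
 pin 0.72 [445. 254.] [0.6124 0.141  0.    ]
```

View pics/w4.png

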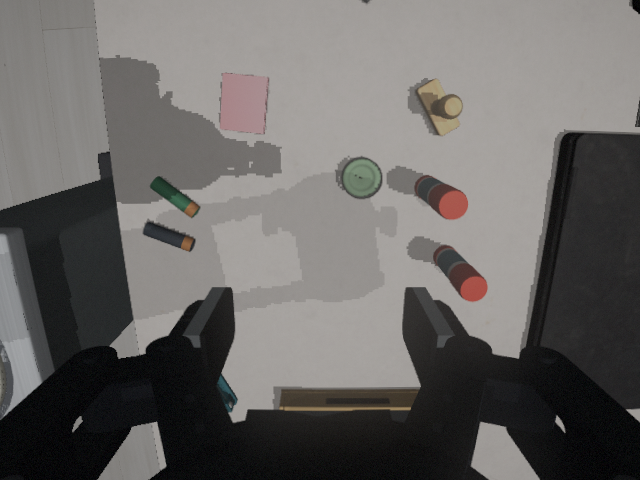

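The view shows the pad at (244,103), the stamp at (438,107) turned about 31°, and the two glue sticks, with the real one lower at (460,272). I'll grasp the stamp now.

```bash
python3 -m crank '.0212 .0158 -.01 0 0 .1062;.0212 .0158 -.02 0 0 .1062;.0212 .0158 -.02 0 0 .1062;.0212 .0158 -.02 0 0 .1062;.0212 .0158 -.02 0 0 .1062;0 0 -.03 0 0 0;0 0 -.03 0 0 0;0 0 0 0 0 0' 110
python3 w.py w5 stamp:.015
```

```text
time: 11.33
tcp_pos: [0.5873, 0.2797, 0.0876]
orientation: [-1.557, -2.718, 0.014]
ft_force: [-0.8, -0.4, -0.7]
gripper_width: 0.57
finger_force: 0.0
t 11.33 tcp [0.5873 0.2797 0.0876] ydir 0.531 tilt -0.9999 w 0.57 ff 0.0 cam [0.553 0.341 0.221]
stamp 0.62 [330. 244.] [590.5 285.4] [23.  49.8] 30.7 3171
 pin 0.69 [329. 237.] [0.5902 0.2849 0.    ]
```

View pics/w5.png

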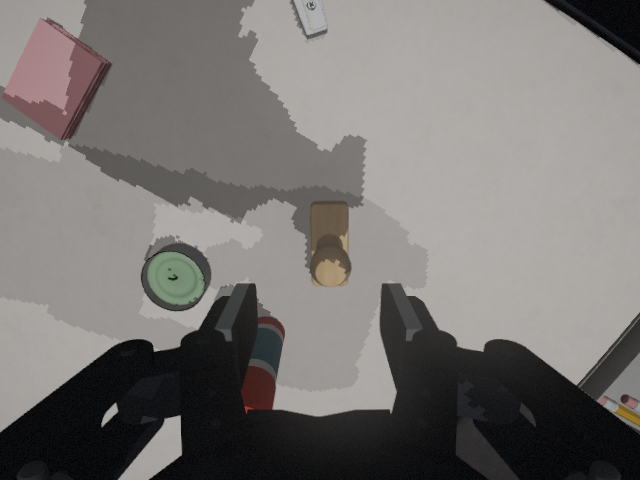

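Close view: the stamp is at (330,244), centred between the fingers and aligned with them. I'll descend and grip.

```bash
python3 -m crank '.001 .003 -.03 0 0 0;0 0 -.03 0 0 0;0 0 -.015 0 0 0;0 0 0 0 0 0;0 0 0 0 0 0' 110 | grep -E 'tcp|ft'
python3 -m crank '0 0 0 0 0 0;0 0 0 0 0 0;0 0 0 0 0 0;0 0 0 0 0 0' 255 40
python3 w.py -
```

```text
tcp_pos: [0.5932, 0.2845, 0.0216]
ft_force: [0.1, 0.3, -0.5]
time: 12.23
tcp_pos: [0.5938, 0.2846, 0.0233]
orientation: [1.559, 2.726, 0.001]
ft_force: [-4.0, -2.5, 7.5]
gripper_width: 0.21
finger_force: 40.9
t 12.23 tcp [0.5938 0.2846 0.0233] ydir 0.532 tilt -1.0 w 0.21 ff 40.9 cam [0.558 0.345 0.157]
```

Gripped too high, so it may have hold of the knob. I'll reopen and go lower.

```bash
python3 -m crank '0 0 0 0 0 0;0 0 0 0 0 0;0 0 -.003 0 0 0;0 0 -.004 0 0 0;0 0 0 0 0 0;0 0 0 0 0 0' 130 | grep -E 'tcp|ft|width'
python3 -m crank '0 0 0 0 0 0;0 0 0 0 0 0;0 0 0 0 0 0;0 0 0 0 0 0' 255 40
python3 w.py w6
```

```text
tcp_pos: [0.5921, 0.2844, 0.0125]
ft_force: [-0.7, 0.0, -0.7]
gripper_width: 0.489
time: 13.12
tcp_pos: [0.5928, 0.2846, 0.0134]
orientation: [1.56, 2.727, 0.0]
ft_force: [0.2, -1.2, 0.0]
gripper_width: 0.233
finger_force: 41.1
t 13.12 tcp [0.5928 0.2846 0.0134] ydir 0.532 tilt -1.0 w 0.233 ff 41.1 cam [0.557 0.345 0.147]
```

View pics/w6.png

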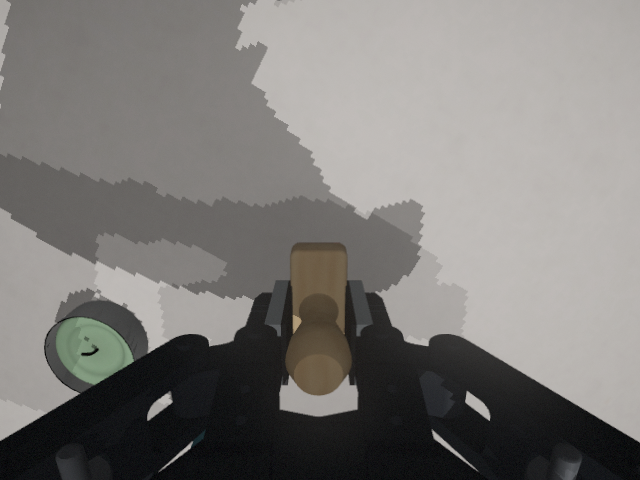

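The fingers are now across the base at TCP z 13.4 mm. I'll regrip 3 mm higher to clear the foam.

```bash
python3 -m crank '0 0 0 0 0 0;0 0 0.0025 0 0 0;0 0 0 0 0 0;0 0 0 0 0 0' 150 | grep -E 'tcp|width'
python3 -m crank '0 0 0 0 0 0;0 0 0 0 0 0;0 0 0 0 0 0;0 0 0 0 0 0' 255 40
python3 -m crank '0 0 .02 0 0 0;0 0 .04 0 0 0;0 0 .04 0 0 0;0 0 .03 0 0 0' | grep -E 'tcp|width'
```

```text
tcp_pos: [0.5929, 0.2846, 0.0161]
gripper_width: 0.411
time: 13.83
tcp_pos: [0.5929, 0.2846, 0.016]
orientation: [1.56, 2.727, 0.0]
ft_force: [0.2, 0.2, 1.7]
gripper_width: 0.231
finger_force: 39.7
tcp_pos: [0.5933, 0.2847, 0.1488]
gripper_width: 0.228
```

```bash
python3 -m crank '-.0041 -.0321 .005 0 0 -.0333;-.0041 -.0321 .005 0 0 -.0333;-.0041 -.0321 .005 0 0 -.0333;-.0041 -.0321 .005 0 0 -.0333;-.0041 -.0321 .005 0 0 -.0333;-.0041 -.0321 .005 0 0 -.0333;-.0041 -.0321 .005 0 0 -.0333;-.0041 -.0321 .005 0 0 -.0333' >/dev/null
python3 -m crank '-.0041 -.0321 0 0 0 -.0333;-.0041 -.0321 0 0 0 -.0333;-.0041 -.0321 0 0 0 -.0333;-.0041 -.0321 0 0 0 -.0333;-.0041 -.0321 0 0 0 -.0333;-.0041 -.0321 0 0 0 -.0333;-.0041 -.0321 0 0 0 -.0333;-.0041 -.0321 0 0 0 -.0333' >/dev/null
python3 -m crank '0 0 0 0 0 0;0 0 0 0 0 0;0 0 0 0 0 0'
python3 w.py w7 stamp:.19 stamp_insert:.025 pad_insert:.025 stapler_insert:.025 glue_insert:.025
```

```text
time: 15.75
tcp_pos: [0.5269, -0.2286, 0.1854]
orientation: [-2.222, -2.219, -0.0]
ft_force: [0.0, 0.6, -0.2]
gripper_width: 0.23
finger_force: 39.5
t 15.75 tcp [ 0.5269 -0.2286  0.1854] ydir -0.001 tilt -1.0 w 0.23 ff 39.5 cam [ 0.527 -0.158  0.319]
stamp 0.89 [320. 314.] [ 526.9 -229. ] [61.1 24.7] 90.0 7983
 pin 0.86 [318. 292.] [ 0.5266 -0.3071  0.    ]
stamp_insert 0.75 [320. 204.] [ 526.7 -224.8] [ 74.8 155. ] 89.9 18274
 pin 0.74 [319. 208.] [ 0.5275 -0.2309  0.    ]
pad_insert 0.56 [318. 102.] [ 527.  -148.1] [155.8  74.2] 0.0 22783
 pin 0.91 [318. 101.] [ 0.5261 -0.1455  0.    ]
stapler_insert 0.88 [286. 273.] [ 476.8 -299.8] [75.4 54.2] 89.6 5165
glue_insert 0.61 [318.  28.] [527.3 -94.8] [ 32.7 156.2] 89.9 10861
```

View pics/w7.png

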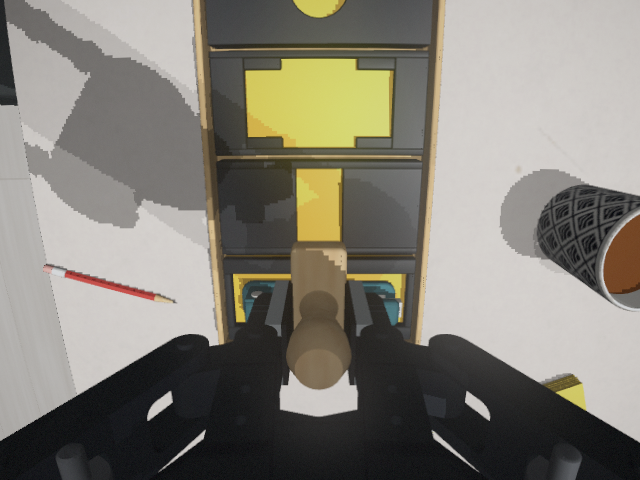

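The stamp is over its small pocket, aligned, with the pocket at (320,205). I'll lower it.

```bash
python3 -m crank '0 .001 -.035 0 0 0;0 0 -.035 0 0 0;0 0 -.035 0 0 0;0 0 -.025 0 0 0;0 0 -.012 0 0 0;0 0 -.005 0 0 0;0 0 0 0 0 0;0 0 0 0 0 0' | grep -E 'tcp|ft'
python3 -m crank '0 0 -.002 0 0 0;0 0 0 0 0 0' | grep -E 'tcp|ft'
```

```text
tcp_pos: [0.5283, -0.2289, 0.0405]
ft_force: [0.3, 0.1, -0.1]
tcp_pos: [0.5282, -0.2288, 0.0384]
ft_force: [0.8, 0.6, -0.6]
```

```bash
python3 -m crank '0 0 -.002 0 0 0;0 0 -.0015 0 0 0;0 0 0 0 0 0;0 0 0 0 0 0' | grep -E 'tcp|ft'
python3 -m crank '0 0 0 0 0 0;0 0 0 0 0 0;0 0 0 0 0 0' 150 | grep -E 'tcp|ft|wid'
python3 -m crank '0 0 .015 0 0 0;0 0 .035 0 0 0;0 0 .04 0 0 0;0 0 .04 0 0 0;0 0 .02 0 0 0;0 0 0 0 0 0' | grep -E 'time|tcp'
python3 w.py w8 stamp:0.033 stapler:.024
```

```text
tcp_pos: [0.5276, -0.2284, 0.034]
ft_force: [0.3, -0.1, 4.7]
tcp_pos: [0.5268, -0.2279, 0.033]
ft_force: [-0.1, -0.4, 0.7]
gripper_width: 0.414
time: 18.22
tcp_pos: [0.5301, -0.2301, 0.1899]
t 18.22 tcp [ 0.5301 -0.2301  0.1899] ydir -0.001 tilt -0.9999 w 0.411 ff 0.0 cam [ 0.529 -0.159  0.323]
stamp 0.78 [314. 208.] [ 527.3 -226.5] [48.1 21.4] 89.8 1686
 pin 0.84 [314. 208.] [ 0.5282 -0.2344  0.    ]
stapler 0.75 [318. 293.] [ 526.4 -305.2] [ 41.6 124.3] 89.7 4421
 pin 0.83 [317. 289.] [ 0.5308 -0.3095  0.    ]
```

View pics/w8.png

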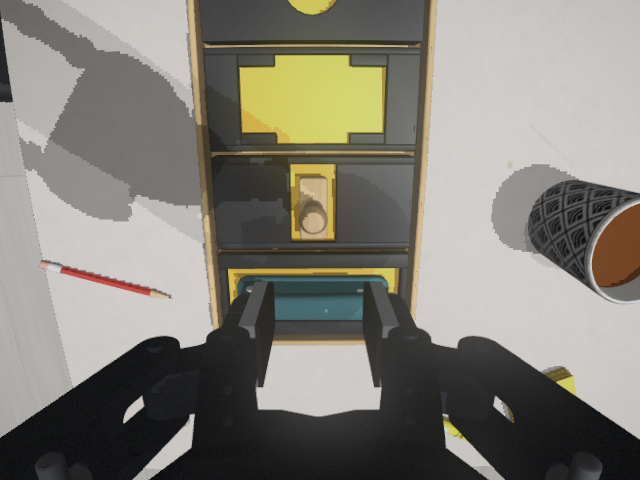

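The stamp is seated upright in its pocket at (314,208). Next is the pad.

```bash
python3 -m crank '-.0069 .0321 0 0 0 -.0053;-.0069 .0321 0 0 0 -.0053;-.0069 .0321 0 0 0 -.0053;-.0069 .0321 0 0 0 -.0053;-.0069 .0321 0 0 0 -.0053;-.0069 .0321 0 0 0 -.0053;-.0069 .0321 0 0 0 -.0053;-.0069 .0321 0 0 0 -.0053' 60 >/dev/null
python3 -m crank '-.0069 .0321 0 0 0 -.0053;-.0069 .0321 0 0 0 -.0053;-.0069 .0321 0 0 0 -.0053;-.0069 .0321 0 0 0 -.0053;-.0069 .0321 -.01 0 0 -.0053;-.0069 .0321 -.02 0 0 -.0053;-.0069 .0321 -.02 0 0 -.0053;-.0069 .0321 -.02 0 0 -.0053' >/dev/null
python3 -m crank '0 0 -.03 0 0 0;0 0 0 0 0 0;0 0 0 0 0 0' | grep -E 'time|tcp'
python3 w.py - pink_pad:.01
```

```text
time: 20.05
tcp_pos: [0.4141, 0.2847, 0.0807]
t 20.05 tcp [0.4141 0.2847 0.0807] ydir -0.085 tilt -1.0 w 0.765 ff 0.0 cam [0.421 0.355 0.214]
pink_pad 0.9 [318. 239.] [415.7 288.3] [52.2 41. ] 83.7 6707
 pin 0.78 [320. 237.] [0.4147 0.2889 0.    ]
```

```bash
python3 -m crank '.001 .003 -.03 0 0 -.02;0 0 -.03 0 0 0;0 0 -.009 0 0 0;0 0 0 0 0 0;0 0 0 0 0 0;0 0 0 0 0 0' | grep -E 'tcp|ft'
python3 -m crank '0 0 -.002 0 0 0;0 0 0 0 0 0' | grep -E 'tcp|ft'
python3 -m crank '0 0 0 0 0 0;0 0 0 0 0 0;0 0 0 0 0 0;0 0 0 0 0 0' 255 25
python3 -m crank '0 0 .02 0 0 0;0 0 .04 0 0 0;0 0 .04 0 0 0;0 0 .04 0 0 0;0 0 0 0 0 0' | grep -E 'tcp|wid|ff|fin'
python3 w.py w9
```

```text
tcp_pos: [0.4195, 0.2889, 0.0164]
ft_force: [0.1, 0.2, 0.6]
tcp_pos: [0.4187, 0.2889, 0.0135]
ft_force: [-0.4, -0.3, 0.3]
time: 21.2
tcp_pos: [0.418, 0.2887, 0.0129]
orientation: [2.336, 2.101, 0.001]
ft_force: [-2.0, -0.5, 6.8]
gripper_width: 0.464
finger_force: 25.2
tcp_pos: [0.4227, 0.2907, 0.1611]
gripper_width: 0.462
finger_force: 25.5
t 21.62 tcp [0.4227 0.2907 0.1611] ydir -0.106 tilt -0.9999 w 0.462 ff 25.5 cam [0.428 0.36  0.295]
```

View pics/w9.png

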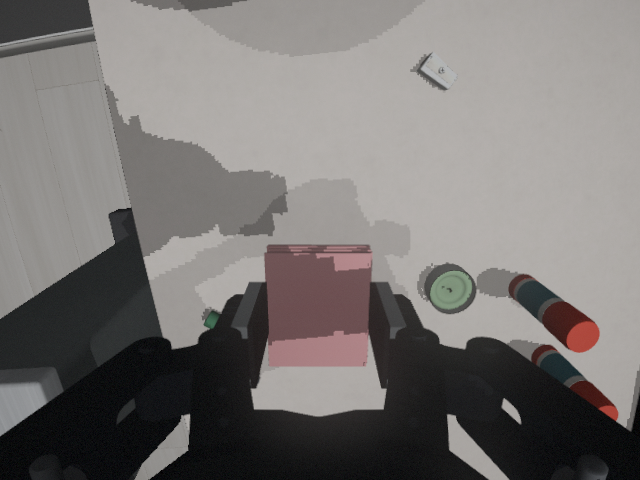

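The pad is held flat and square between the fingers at (318,305). I'll carry it to the tray.

```bash
python3 -m crank '.0078 -.0311 0.004 0 0 .0076;.0078 -.0311 0.004 0 0 .0076;.0078 -.0311 0.004 0 0 .0076;.0078 -.0311 0.004 0 0 .0076;.0078 -.0311 0.004 0 0 .0076;.0078 -.0311 0.004 0 0 .0076;.0078 -.0311 0.004 0 0 .0076' >/dev/null
python3 -m crank '.0078 -.0311 0 0 0 .0076;.0078 -.0311 0 0 0 .0076;.0078 -.0311 0 0 0 .0076;.0078 -.0311 0 0 0 .0076;.0078 -.0311 0 0 0 .0076;.0078 -.0311 0 0 0 .0076;.0078 -.0311 0 0 0 .0076' >/dev/null
python3 -m crank '0 0 0 0 0 0;0 0 0 0 0 0;0 0 0 0 0 0'
python3 w.py - pink_pad:.175 pad_insert:.025
```

```text
time: 23.08
tcp_pos: [0.5261, -0.146, 0.179]
orientation: [-2.219, -2.22, 0.001]
ft_force: [0.2, 0.8, 0.2]
gripper_width: 0.462
finger_force: 25.5
t 23.08 tcp [ 0.5261 -0.146   0.179 ] ydir 0.0 tilt -1.0 w 0.462 ff 25.5 cam [ 0.526 -0.076  0.313]
pink_pad 0.94 [319. 302.] [ 525.7 -146.5] [52.8 40.6] 89.9 12594
 pin 0.95 [318. 298.] [ 0.5252 -0.2271  0.    ]
pad_insert 0.94 [319. 208.] [ 527. -146.] [154.9  74.5] 0.1 17720
 pin 0.89 [318. 210.] [ 0.5255 -0.1484  0.    ]
```

```bash
python3 -m crank '.001 -.001 -.035 0 0 0;0 0 -.035 0 0 0;0 0 -.035 0 0 0;0 0 -.022 0 0 0;0 0 -.01 0 0 0;0 0 -.005 0 0 0;0 0 0 0 0 0;0 0 0 0 0 0' | grep -E 'tcp|ft'
python3 -m crank '0 0 -.002 0 0 0;0 0 0 0 0 0' | grep -E 'tcp|ft'
```

```text
tcp_pos: [0.5291, -0.1483, 0.0399]
ft_force: [-0.1, 0.3, 0.9]
tcp_pos: [0.529, -0.1484, 0.0377]
ft_force: [-0.4, 1.0, -0.3]
```

```bash
python3 -m crank '-.001 0 -.003 0 0 0;0 0 -.002 0 0 0;0 0 0 0 0 0;0 0 0 0 0 0' | grep -E 'tcp|ft'
python3 -m crank '0 0 -.0015 0 0 0;0 0 0 0 0 0' | grep -E 'tcp|ft'
```

```text
tcp_pos: [0.5268, -0.1479, 0.0312]
ft_force: [-0.1, -0.0, 0.2]
tcp_pos: [0.527, -0.1479, 0.0309]
ft_force: [-5.2, 1.7, 10.3]
```

Contact is felt at the expected height, so I'll release and lift.

```bash
python3 -m crank '0 0 0.001 0 0 0;0 0 0 0 0 0;0 0 0 0 0 0' 100 | grep -E 'tcp|ft|wid'
python3 -m crank '0 0 .015 0 0 0;0 0 .035 0 0 0;0 0 .04 0 0 0;0 0 .04 0 0 0;0 0 .02 0 0 0;0 0 0 0 0 0' | grep -E 'time|tcp'
python3 w.py w10 pink_pad:.028 glue_insert:.025
```

```text
tcp_pos: [0.5269, -0.1479, 0.0308]
ft_force: [0.1, -0.1, -0.9]
gripper_width: 0.606
time: 25.42
tcp_pos: [0.5302, -0.1496, 0.1872]
t 25.42 tcp [ 0.5302 -0.1496  0.1872] ydir 0.0 tilt -0.9999 w 0.609 ff 0.0 cam [ 0.529 -0.078  0.32 ]
pink_pad 0.9 [312. 211.] [ 527.  -148.4] [51.  40.4] 89.9 3416
 pin 0.64 [310. 208.] [ 0.5251 -0.1534  0.    ]
glue_insert 0.86 [312. 103.] [527.3 -70. ] [156.3  75.1] 0.0 22785
 pin 0.84 [313. 106.] [ 0.5278 -0.0714  0.    ]
```

View pics/w10.png

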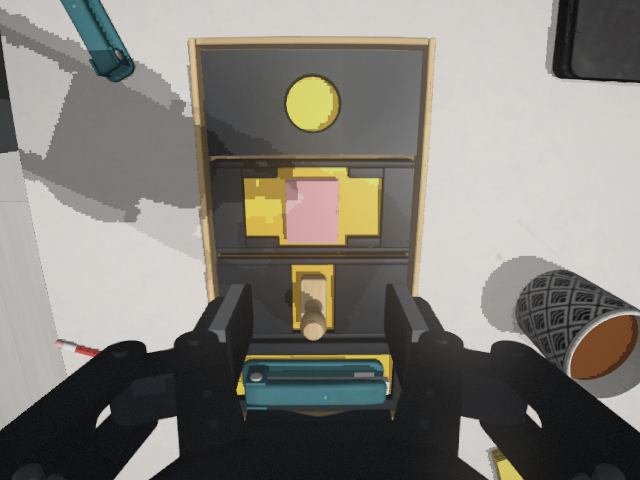

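The pad lies flat and square in its pocket at (312,211). Next is the glue stick.

```bash
python3 -m crank '.0085 .029 0 0 0 0;.0085 .029 0 0 0 0;.0085 .029 0 0 0 0;.0085 .029 0 0 0 0;.0085 .029 0 0 0 0;.0085 .029 0 0 0 0;.0085 .029 0 0 0 0;.0085 .029 0 0 0 0' 90 >/dev/null
python3 -m crank '.0085 .029 -.01 0 0 0;.0085 .029 -.02 0 0 0;0 0 0 0 0 0;0 0 0 0 0 0' | grep -E 'time|tcp|wid'
python3 w.py w11 glue_stick:.082
```

```text
time: 26.67
tcp_pos: [0.6097, 0.1434, 0.147]
gripper_width: 0.644
t 26.67 tcp [0.6097 0.1434 0.147 ] ydir 0.003 tilt -1.0 w 0.644 ff 0.0 cam [0.61  0.214 0.28 ]
glue_stick 0.92 [279. 128.] [589.  209.9] [25.8 24.5] 44.3 2171
glue_stick 0.88 [323. 246.] [613.  148.4] [23.2 41.4] 0.3 2600
 pin 0.83 [322. 220.] [0.6114 0.1411 0.    ]
 pin 0.77 [290. 124.] [0.5885 0.2092 0.    ]
```

View pics/w11.png

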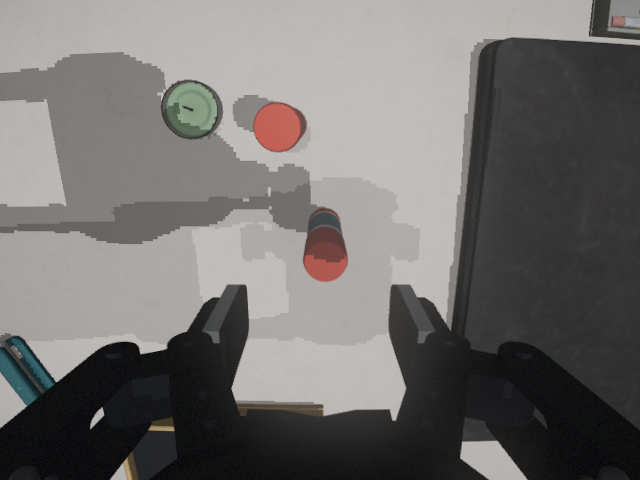

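The target glue stick is at (325,245) between the fingers, with the decoy at (278,127) well clear. I'll descend and grip.

```bash
python3 -m crank '.0015 -.002 -.03 0 0 0;0 0 -.03 0 0 0;0 0 -.025 0 0 0;0 0 -.01 0 0 0;0 0 0 0 0 0;0 0 0 0 0 0' | grep -E 'tcp|ft'
python3 -m crank '0 0 0 0 0 0;0 0 0 0 0 0;0 0 0 0 0 0;0 0 0 0 0 0' 255 30
python3 -m crank '0 0 .02 0 0 0;0 0 .04 0 0 0;0 0 .04 0 0 0;0 0 0.01 0 0 0;0 0 0 0 0 0' | grep -E 'tcp|wid|fin'
```

```text
tcp_pos: [0.614, 0.1395, 0.0568]
ft_force: [0.6, -0.1, 0.7]
time: 27.65
tcp_pos: [0.6149, 0.1402, 0.0581]
orientation: [2.219, 2.22, 0.004]
ft_force: [-1.2, -0.2, 6.7]
gripper_width: 0.281
finger_force: 29.6
tcp_pos: [0.6166, 0.1404, 0.1716]
gripper_width: 0.277
finger_force: 29.6
```

```bash
python3 -m crank '-.0108 -.0264 0 0 0 0;-.0108 -.0264 0 0 0 0;-.0108 -.0264 0 0 0 0;-.0108 -.0264 0 0 0 0;-.0108 -.0264 0 0 0 0;-.0108 -.0264 0 0 0 0;-.0108 -.0264 0 0 0 0;-.0108 -.0264 0 0 0 0' >/dev/null
python3 -m crank '0 0 0 0 0 0;0 0 0 0 0 0;0 0 0 0 0 0;0 0 0 0 0 0;0 0 0 0 0 0'
python3 w.py w12 glue_insert:.025 glue_stick:.19
```

```text
time: 29.15
tcp_pos: [0.5271, -0.07, 0.1654]
orientation: [-2.219, -2.223, 0.0]
ft_force: [0.5, 0.2, 0.4]
gripper_width: 0.284
finger_force: 29.6
t 29.15 tcp [ 0.5271 -0.07    0.1654] ydir 0.002 tilt -1.0 w 0.284 ff 29.6 cam [0.527 0.    0.299]
glue_insert 0.82 [320. 214.] [527.1 -68.5] [ 75.6 155.9] 90.0 20826
 pin 0.88 [320. 212.] [ 0.5285 -0.0709  0.    ]
glue_stick 0.74 [316. 317.] [528.4 -58. ] [47.1 23.1] 82.9 7721
 pin 0.88 [315. 261.] [ 0.5243 -0.1116  0.    ]
```

View pics/w12.png

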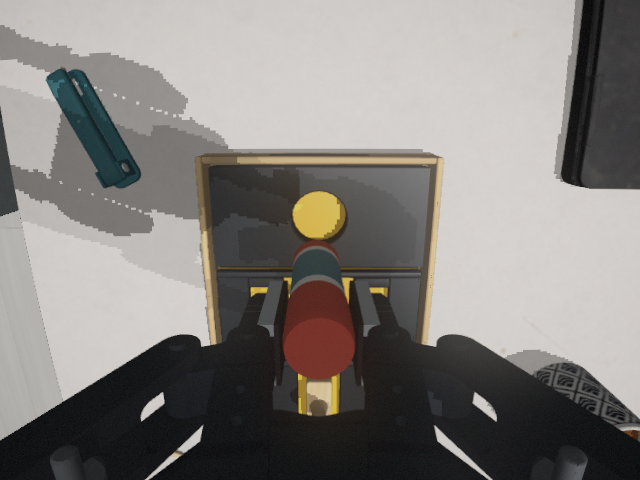

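The glue stick hangs upright, with its base at (315,250) and the well at (320,214) directly below. I'll lower it until contact.

```bash
python3 -m crank '.001 0 -.03 0 0 0;0 0 -.03 0 0 0;0 0 -.02 0 0 0;0 0 -.01 0 0 0;0 0 -.003 0 0 0;0 0 0 0 0 0;0 0 0 0 0 0' | grep -E 'tcp|ft'
python3 -m crank '0 0 -.002 0 0 0;0 0 -.002 0 0 0;0 0 0 0 0 0' | grep -E 'tcp|ft'
```

```text
tcp_pos: [0.5291, -0.0714, 0.0742]
ft_force: [0.2, 0.4, 0.0]
tcp_pos: [0.5284, -0.0712, 0.0693]
ft_force: [-0.4, -0.4, -0.9]
```

```bash
python3 -m crank '0 0 -.001 0 0 0;0 0 -.001 0 0 0;0 0 0 0 0 0' | grep -E 'tcp|ft'
python3 -m crank '0 0 -.001 0 0 0;0 0 0 0 0 0' | grep -E 'tcp|ft'
```

```text
tcp_pos: [0.5287, -0.0715, 0.069]
ft_force: [-4.8, 0.9, 12.1]
tcp_pos: [0.529, -0.0716, 0.0689]
ft_force: [-7.8, 2.4, 18.9]
```

The contact height matches the well floor (0.058 + 0.011). I'll release and lift.

```bash
python3 -m crank '0 0 .0015 0 0 0;0 0 0 0 0 0' | grep -E 'tcp|ft'
python3 -m crank '0 0 0 0 0 0;0 0 0 0 0 0;0 0 0 0 0 0;0 0 0 0 0 0' 130 | grep -E 'tcp|ft|wid'
python3 -m crank '0 0 .015 0 0 0;0 0 .035 0 0 0;0 0 .04 0 0 0;0 0 .04 0 0 0;-.02 -.04 .04 0 0 0;-.02 -.04 .04 0 0 0;-.02 -.04 .02 0 0 0;0 -.04 0 0 0 0' | grep -E 'tcp'
python3 -m crank '0 -.02 0 0 0 0;0 0 0 0 0 0;0 0 0 0 0 0;0 0 0 0 0 0' | grep -E 'time|tcp|ft'
python3 w.py w13 glue_stick:.093 pink_pad:.028 stamp:.033 stapler:.024
python3 -c "
from h import *
im=grab_frame('top');cv2.imwrite('pics/top1c.png',cv2.resize(im[150:270,300:500],None,fx=4,fy=4,interpolation=2))"
```

```text
tcp_pos: [0.5288, -0.0714, 0.069]
ft_force: [-2.5, 0.9, 9.8]
tcp_pos: [0.5278, -0.071, 0.067]
ft_force: [0.1, 0.7, 0.9]
gripper_width: 0.494
tcp_pos: [0.4833, -0.202, 0.2752]
time: 32.15
tcp_pos: [0.4831, -0.2198, 0.2693]
ft_force: [0.1, -0.5, -0.4]
t 32.15 tcp [ 0.4831 -0.2198  0.2693] ydir 0.001 tilt -1.0 w 0.487 ff 0.0 cam [ 0.483 -0.15   0.403]
glue_stick 0.88 [372.  18.] [523.8 -81.5] [38.6 24.3] 68.8 1468
 pin 0.65 [366.  32.] [ 0.5273 -0.0691  0.    ]
pink_pad 0.75 [364. 119.] [ 526.6 -150.4] [40.2 48.6] 0.4 2346
pink_pad 0.67 [350. 254.] [ 526.6 -299.4] [153.6  79.1] 0.0 5766
 pin 0.82 [364. 119.] [ 0.5284 -0.1498  0.    ]
 pin 0.64 [365.  34.] [ 0.5271 -0.0712  0.    ]
stamp 0.92 [366. 203.] [ 529.  -225.7] [26.1 49.2] 1.4 1167
stamp 0.7 [344. 112.] [ 525.1 -148.3] [153.8  74.3] 0.1 11366
 pin 0.91 [366. 200.] [ 0.532  -0.2319  0.    ]
stapler 0.83 [359. 272.] [ 529.5 -305.1] [132.1  42.9] 1.9 4052
stapler 0.58 [200.   5.] [381.8 -51.6] [10.  24.2] 88.6 240
 pin 0.56 [366. 267.] [ 0.5351 -0.3073  0.    ]
```

View pics/w13.png

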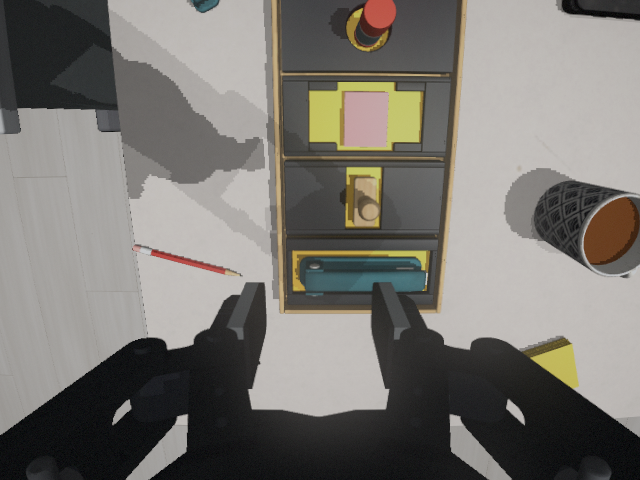

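All four are in their pockets: glue stick upright at (370,25), pad at (364,119), stamp at (364,200) and stapler at (362,270). Handing in.

```bash
python3 -c "from bench import *;print(finish_job())"
```

```text
the job is handed in; nothing more can be done
None
```

The stapler, stamp, pink pad and glue stick are each in their own foam pocket in the tray, as the last wrist picture showed, and I handed the job in at about 32 s; no verdict came back.

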